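Hold the jewellery slide out at the mark

ROBOT

A 7-joint arm with a two-finger parallel gripper is mounted at the origin on the work surface. World frame = base frame: x ahead of the robot, y to its left, z up, the work surface at z = 0. Lengths are in mm, angles in rad, forces in N, time in s.
With the tool pointing down it reaches from about 400 to 875 mm from the base axis. Payload 4.4 kg.
Tool frame: the origin (TCP) lies at the very end of the fingers, on their centre line; the grasp point (between the pads) lies 19 mm behind it (ctrl.grip_point_offset is the distance from the TCP to the grasp point, in mm); z points along the fingers, y is the line along which they close (so a half turn about z gives the same grasp; the last joint's range is limited). The gripper opens to 85 mm and grips with 20 to 120 N. Pads are 22 mm wide; open, the fingers measure 114 mm over their backs; the gripper's body (76 mm by 85 mm) begins 54 mm behind the grasp point. The pads swing forward as they close: fully open they stand 13 mm farther back than shut.
Start: joints at [1.204, 0.628, 0.038, 1.517, -0.027, 0.996, -0.02], TCP at [192.613, -620.821, 231.313] pointing down, gripper open.
Joint ranges: [-3.06, 3.06], [-0.37, 2.12], [-1.25, 1.32], [0.18, 2.47], [-1.1, 4.24], [0.23, 1.98], [-2.94, 2.94]. Speed limits (rad/s): [2.57, 2.57, 3.14, 3.14, 3.14, 3.14, 3.14].

INTERFACE

Orientations are given as [roll, pitch, yaw] about the fixed x, y, z axes, in that order (R = Rz(yaw) Ry(pitch) Rx(roll)).
In Python, from cell import ctrl gives the robot as it stands.
- The arm moves only by the tool jog_arm, never from a script. Its argument "increments" is one flat list of numbers, 7 for each row, row after row: the finger opening in cm, from 0 to 8.54, then the shift along the tool's x, y, z in cm, then the turn, a rotation vector about the tool's x, y, z in degrees. In form: [fingers, x, y, z, rx, ry, rz, fingers, x, y, z, rx, ry, rz, ...]. A call has 1 to 20 rows; each row is the pose to reach, as a shift and turn from the pose commanded when the call began, along the tool's axes at that moment; what a row does not reach only later rows make up. A row lasts 1/10 s, in which the tool goes at most 50 mm and 8.59 degrees, less where a joint would pass 70% of its speed; a pose out of reach is approached as far as the arm can. A call with a gripper value outside its range is refused whole. The fingers move at their own pace and stop on an object; the grip force is fixed at half the most. Time passes only in rows, so rows that repeat a pose let the fingers close. It gives the time, the measured TCP pose, the force, the opening and the grip force at its end, in the units of the state.
- ctrl.read_state(): the state, without advancing time (a new reading comes with each control period).
- ctrl.get_image(name): name is "scene" or "top" or "wrist"; returns the picture (384x512x3 uint8, red, green, blue); there is no depth.
- ctrl.camera_params(name): a dict with "fx", "fy", "cx", "cy" (pixels), "extrinsics" (4x4, takes a point from world to camera coordinates). Camera axes: x right, y down, z forward; pixel columns grow to the right and rows downward; lengths in mm; the calibration is good to about 2 mm. A picture is of the moment at which its call begins: read the wrist's pose just before it. camera_params takes no time and is no camera call; for the wrist camera it gives the pose at the moment of the call.
- ctrl.finish_job(): hands the job in; it is judged then, once.
The state is a dict: "clock": time; "qpos": joint angles; "qd": joint speeds; "tau": joint torques, N m; "eef_pos": TCP position; "tool_rot": TCP orientation; "force": force on the tool from outside, world axes, zero at the start; "torque": the same for the moment, N m; "width": finger opening in mm; "gripper_force": force on a finger pad.
Only numpy, scipy, OpenCV 4.12 (cv2) and the standard library are available. Lean on these libraries where they do the work, as an engineer would, in place of code of your own. Each camera call takes 0.05 s, during which the arm holds its last target. There are 200 camera calls.

TASK

The lip balm lies in the groove across the open drawer, in the way of the white spring-return jewellery slide. Push it along the groove until it is centred lengthwise under the brass bridge (not the black one), then pull the slide out towards the drawer front by its black handle until its front edge is level with the red mark, and keep it there so that I can reach the pocket at its back: finish while still holding it. Leave the padlock, the saucer, the comb and the glass tumbler where they are.

Things in the scene. Friction and masses are not known exactly. Their poses are not given: they have to be found in the camera images.
- chest: Fixed low teak chest. Origin on the table below the middle of its carcass front; x level into the chest, y along its width, z up. Carcass 480 mm wide, top at 158 mm. Half-open fixed drawer juts out to x = -229, 416 wide; floor 90 above the table, wall tops 130. A groove along y crosses the drawer floor, centred at x = -135, between two ribs 12 high, 30 apart.
- balm_center (a point): Centre of the lip-balm tube: a loose green cylinder with a yellow cap, 20 mm in diameter, 68 mm long, about 20 g, lying in the groove lengthwise along it; can roll a few mm between the ribs. Its length is its own y axis, within a few degrees along the groove.
- brass_bridge_under (a point): Middle of the passage under the brass bridge, 10 mm above the drawer floor: where the tube's centre must come. The fixed bridge straddles the groove near its left or right end (it varies): a strap 16 mm wide along the groove, underside 27 and top 32 mm above the drawer floor, posts 31 mm apart. Axes as the chest's.
- black_bridge_under (a point): The same for the black bridge, of the same size, at the other end of the groove.
- slide (a joint): How far the jewellery slide is pulled out towards the drawer front (along the chest's -x), m: 0 = home, at most 0.118. A spring always draws it home: about 3 N at home, 6 N at 0.1. The tube left in the middle of the groove blocks it at about 0.03.
- slide_front (a point): Middle of the lower front edge of the white slide, a shallow tray 120 mm wide (y), 180 long and 22 high that runs 13.5 mm above the drawer floor, over the ribs. Axes as the chest's.
- slide_grip (a point): Where to grip the black handle: an upright plate on the slide's front, 36 mm wide (chest's y), 10 thick (chest's x), its top 14 mm above this point and 92 above the drawer floor; it stands free for 56 mm above the slide's rim. The point is 8 mm behind slide_front along the chest's x. Axes as the chest's.
- mark_line (a point): Red mark: two thin red strips (4 mm wide, 55 long, 3 high) on the drawer floor, in one line along the chest's y, left and right of the slide's path, in front of the groove. The point is the line's middle, on the drawer floor; axes as the chest's. The slide is at the mark when slide_front has the same x as this point along the chest's x.
- padlock: Bystander: silver padlock, 66 x 42 x 20 mm, lying on the drawer floor behind the groove, left or right of the slide. Origin under its middle.
- saucer: Bystander: white ceramic saucer, 88 mm across, 16 high, on the drawer floor behind the groove, on the other side of the slide. Origin under its centre.
- comb: Bystander: purple wide-tooth comb, 160 x 45 x 6 mm, lying on the chest top (158 mm above the table). Origin under its middle.
- tumbler: Bystander: glass tumbler, 68 mm across, 140 high, upright on the table to the left of the open drawer (chest's +y). Origin under its centre.
Not all that is in view belongs to the job. Of the things shaped like the part that bears balm_center, the green one is meant.

How it is judged (in metres and radians):
On the way, in this order (a step that is already met when the one before it is completed fails the run):
1. the lip balm is centred under the brass bridge (y of balm_center in the frame of brass_bridge_under between -0.015 and 0.015 m and x of balm_center in the frame of brass_bridge_under between -0.012 and 0.012 m and z of balm_center in the frame of brass_bridge_under between -0.008 and 0.008 m), for 0.2 s.
2. the slide's front edge is level with the red mark, held by the robot (x of slide_front in the frame of mark_line between -0.006 and 0.006 m and contact force between the fingers and slide above 1 N), for 0.3 s.
At the end, for the whole second after the job is handed in: Lip balm in the groove, its centre within 15 mm of the middle of the brass bridge along it; slide front within 6 mm of the red mark, still, held by the fingers (over 1 N), the lip balm not wedged against it; padlock, saucer, comb and tumbler within 25 mm of their start (all of step 1 and all of step 2 and contact force between balm and slide below 0.3 N and velocity of joint slide between -0.01 and 0.01 m/s and linear speed of balm below 0.02 m/s and distance of each of padlock, saucer, comb, tumbler from where it was at the start of the episode below 0.025 m); the arm keeps its last pose, push and grip.
It fails at once if a bystander is moved more than 25 mm or the tumbler is tipped over (distance of any of padlock, saucer, comb, tumbler from where it was at the start of the episode above 0.025 m or angle between tumbler's own z axis and vertical above 0.3 rad).
It also fails if it takes over 58 s, if anything falls off the work surface, if the arm or the gripper's body presses on something with over 40 N, if the wrist force passes 120 N, or if a joint passes its speed limit or range.

## Working session

There is one attempt and no reset: what is moved stays moved. The work goes in short steps, Python scripts to look and compute and a tool call to move; the robot and the scene stay as the last step left them, time stands still between calls to the robot, and variables do not carry over. Pictures are saved under pics/ and viewed, at most 10 in all, crops included, and the job is handed in when it is done.

Besides the shell and the picture viewer there is one more tool, called by a JSON object that holds its "api" and its "payload". jog_arm: Moves the arm, as the interface text tells. Its arguments: {"type":"object","properties":{"increments":{"type":"array","items":{"type":"number"}}},"required":["increments"]}

```bash
mkdir -p pics; python3 - <<'E'
from cell import ctrl
import cv2
for n in("scene","top"):
    cv2.imwrite(f"pics/{n}0.png",cv2.resize(ctrl.get_image(n)[:,:,::-1],(800,600),interpolation=cv2.INTER_CUBIC))
s=ctrl.read_state();print(s)
for n in("scene","top"):print(ctrl.camera_params(n))
E
```

```text
{'clock': 0.1, 'qpos': array([ 1.20421028,  0.62924765,  0.03846027,  1.51824172, -0.02700319,
        0.99626408, -0.0199821 ]), 'qd': array([ 0.0006473 , -0.0013208 ,  0.00043866, -0.00217261, -0.00020569,
        0.00038973, -0.00076335]), 'tau': array([ 3.19185296e-03, -5.64534760e+01,  1.23048194e+00, -1.93973851e+01,
        1.13003701e-02,  5.34989158e-03, -5.92206263e-06]), 'eef_pos': array([ 192.44079834, -620.30213238,  230.49358802]), 'tool_rot': array([-3.13995035e+00,  2.16594488e-05,  3.00790273e-01]), 'force': array([ 0.30526841, -0.20857386,  0.09430867]), 'torque': array([-0.00351986,  0.02461836, -0.01534032]), 'gripper_force': 0.0, 'width': 85.29517614602891}
{'fx': 463.62606479060156, 'fy': 463.62606479060156, 'cx': 256.84248260649844, 'cy': 185.96452488572479, 'extrinsics': array([[ 8.93090113e-01,  4.49824741e-01, -6.91031742e-03,
        -5.04188023e+02],
       [ 3.20297405e-01, -6.46560493e-01, -6.92364861e-01,
        -3.97700307e+01],
       [-3.15910783e-01,  6.16130856e-01, -7.21514481e-01,
         1.31998678e+03],
       [ 0.00000000e+00,  0.00000000e+00,  0.00000000e+00,
         1.00000000e+00]])}
{'fx': 499.47119901622864, 'fy': 499.47119901622864, 'cx': 248.1406864800207, 'cy': 188.99560941191018, 'extrinsics': array([[-4.51281538e-03, -9.99982137e-01,  3.91921675e-03,
         6.24558336e+01],
       [-9.80122852e-01,  3.64577053e-03, -1.98358021e-01,
         5.24184437e+02],
       [ 1.98340189e-01, -4.73646703e-03, -9.80121796e-01,
         1.29112670e+03],
       [ 0.00000000e+00,  0.00000000e+00,  0.00000000e+00,
         1.00000000e+00]])}
```

View pics/scene0.png

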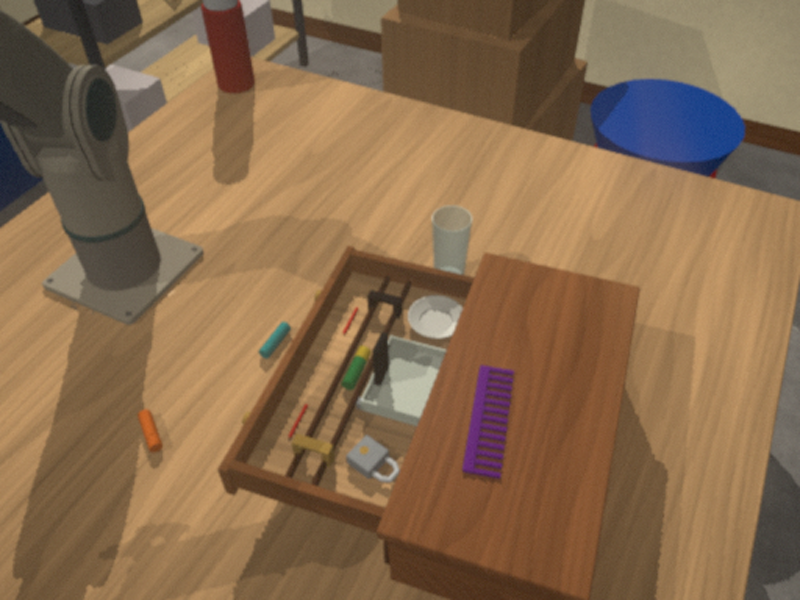

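View pics/top0.png

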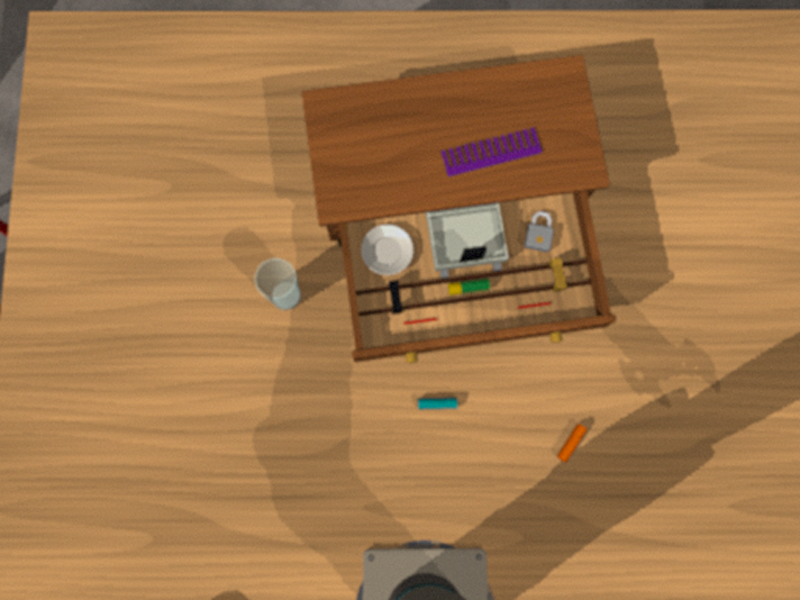

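The green tube with a yellow cap lies in the groove at top (470,286). The look-alikes are the teal tube at (438,403) and the orange one at (572,443), both on the table. The brass bridge is at (559,273) and the black one at (396,297), so I choose green and brass. I'll check that in one close crop.

```bash
python3 - <<'E'
import cv2
from cell import ctrl
im=ctrl.get_image("top")[:,:,::-1][120:232,208:400]
cv2.imwrite("pics/top1.png",cv2.resize(im,None,fx=4.1666,fy=4.1666,interpolation=cv2.INTER_CUBIC))
E
```

```text
(no output)
```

View pics/top1.png

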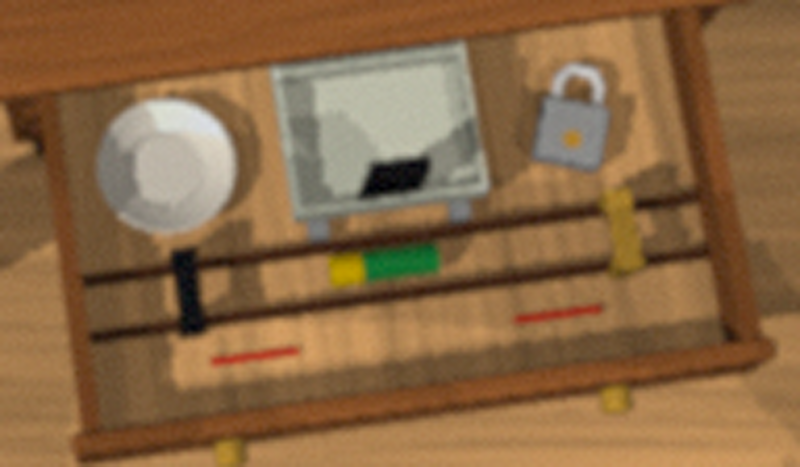

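The crop confirms the choice: green tube with its yellow cap end at (331,270) and green end at (439,261), brass bridge at (624,231), black bridge at (187,291). The red strips run from (212,361) to (299,350) and from (515,320) to (602,308), and the handle is near (396,178).

```bash
cat > h.py <<'E'
import numpy as np
from cell import ctrl
def w(p,z,cam="top",P=None):
    P=P or ctrl.camera_params(cam);E=P["extrinsics"];R,t=E[:3,:3],E[:3,3];c=-R.T@t
    d=R.T@np.array([(p[0]-P["cx"])/P["fx"],(p[1]-P["cy"])/P["fy"],1]);return c+d*(z-c[2])/d[2]
def pr(X,cam="top",P=None):
    P=P or ctrl.camera_params(cam);E=P["extrinsics"];q=E[:3,:3]@X+E[:3,3];return np.array([P["fx"]*q[0]/q[2]+P["cx"],P["fy"]*q[1]/q[2]+P["cy"]])
E
python3 - <<'E'
from h import *
np.set_printoptions(precision=1,suppress=True)
D=dict(capend=(331,270,100),grnend=(439,261,100),brass=(624,231,122),black=(187,291,122),rl1=(212,361,93),rl2=(299,350,93),rr1=(515,320,93),rr2=(602,308,93),
 sfl=(297,217,125.5),sfr=(488,191,125.5),htl=(370,160,182),htr=(430,158,182),hbl=(362,194,150),hbr=(420,193,150),wallL=(78,440,130),wallR=(772,347,130),padl=(571,134,110))
W={}
for k,(u,v,z) in D.items():
    W[k]=w((u/4.16666+208-.38,v/4.16666+120-.38),z);print(k,W[k])
b=W['black']-W['brass'];yaw=np.arctan2(-b[0],b[1]);print('yaw',yaw,np.degrees(yaw))
r=W['rr2']-W['rl1'];print('yaw red',np.arctan2(r[0],-r[1]))
R=np.array([[np.cos(yaw),np.sin(yaw)],[-np.sin(yaw),np.cos(yaw)]])
for k in W:print(k,R@(W[k]-W['brass'])[:2])
E
```

```text
capend [526.6 -40.7 100. ]
grnend [ 532.  -108.2  100. ]
brass [ 545.8 -219.7  122. ]
black [509.1  49.5 122. ]
rl1 [470.5  33.9  93. ]
rl2 [477.2 -20.3  93. ]
rr1 [ 495.7 -155.5   93. ]
rr2 [ 503.1 -210.2   93. ]
sfl [554.5 -18.3 125.5]
sfr [ 570.5 -136.2  125.5]
htl [575.4 -58.  182. ]
htr [576.5 -93.5 182. ]
hbl [562.8 -56.1 150. ]
hbr [563.3 -91.1 150. ]
wallL [416.7 115.5 130. ]
wallR [ 471.6 -304.   130. ]
padl [ 611.1 -192.1  110. ]
yaw 0.13537391504256938 7.756353988101793
yaw red 0.13286841871056523
capend [  5.1 180. ]
grnend [  1.4 112.3]
brass [0. 0.]
black [  0.  271.7]
rl1 [-40.3 261.4]
rl2 [-41.  206.8]
rr1 [-40.9  70.3]
rr2 [-41.   15.1]
sfl [ 35.8 198.4]
sfr [35.8 79.3]
htl [ 51.2 156.1]
htr [ 47.5 120.9]
hbl [ 38.9 159.8]
hbr [ 34.7 125. ]
wallL [-82.6 349.5]
wallR [-84.8 -73.5]
padl [68.4 18.5]
```

```bash
cat >> h.py <<'E'
from scipy.spatial.transform import Rotation as Ro
YAW=.134; O=np.array([545.8,-219.7,90.])  # frame: brass bridge on drawer floor, chest axes
C=Ro.from_euler('z',YAW)
def B(x,y,z): return O+C.apply([x,y,z])
def inv(X): return C.inv().apply(np.array(X)-O)
def rel(x,y,z,tilt=0):
    """jog shift (cm) and turn (deg) from the measured pose to bridge-frame x,y,z (mm above floor)"""
    s=ctrl.read_state();R0=Ro.from_euler('xyz',s["tool_rot"])
    R1=Ro.from_euler('z',YAW)*Ro.from_euler('x',np.pi)*Ro.from_euler('y',tilt,degrees=True)
    d=R0.inv().apply(B(x,y,z)-s["eef_pos"])/10
    return np.round(np.r_[d,(R0.inv()*R1).as_rotvec(degrees=True)],2).tolist()
E
python3 - <<'E'
from h import *
print(rel(0,210,140,15)); print(inv(ctrl.read_state()["eef_pos"]))
E
```

```text
[49.1, -48.51, 0.13, -1.33, 14.97, 9.49]
[-403.68729431 -349.87253817  140.62925878]
```

{"api": "jog_arm", "payload": {"increments": [0,49.1,-48.5,0.1,-1.3,15,9.5,0,49.1,-48.5,0.1,-1.3,15,9.5,0,49.1,-48.5,0.1,-1.3,15,9.5,0,49.1,-48.5,0.1,-1.3,15,9.5,0,49.1,-48.5,0.1,-1.3,15,9.5,0,49.1,-48.5,0.1,-1.3,15,9.5,0,49.1,-48.5,0.1,-1.3,15,9.5,0,49.1,-48.5,0.1,-1.3,15,9.5,0,49.1,-48.5,0.1,-1.3,15,9.5,0,49.1,-48.5,0.1,-1.3,15,9.5,0,49.1,-48.5,0.1,-1.3,15,9.5,0,49.1,-48.5,0.1,-1.3,15,9.5,0,49.1,-48.5,0.1,-1.3,15,9.5,0,49.1,-48.5,0.1,-1.3,15,9.5,0,49.1,-48.5,0.1,-1.3,15,9.5,0,49.1,-48.5,0.1,-1.3,15,9.5,0,49.1,-48.5,0.1,-1.3,15,9.5,0,49.1,-48.5,0.1,-1.3,15,9.5,0,49.1,-48.5,0.1,-1.3,15,9.5,0,49.1,-48.5,0.1,-1.3,15,9.5]}}

```text
clock: 2.15
eef_pos: [517.6, -13.3, 230.4]
tool_rot: [3.141, -0.263, 0.132]
force: [0.3, -0.4, 0.4]
width: 0.0
gripper_force: 0.0
```

```bash
python3 - <<'E'
from h import *
import cv2
s=ctrl.read_state();print(s["clock"],s["width"],s["force"],inv(s["eef_pos"]),rel(0,210,60,15),rel(0,210,14,15))
P=ctrl.camera_params("wrist");im=ctrl.get_image("wrist")[:,:,::-1]
cv2.imwrite("pics/w1.png",cv2.resize(im,(800,600),interpolation=cv2.INTER_CUBIC))
for n,X in dict(brass=B(0,0,32),black=B(0,272,32),balm=B(3,146,10)).items():print(n,pr(X,P=P)*1.5625)
import pickle;pickle.dump(P,open("w1.pkl","wb"))
E
```

```text
2.15 0.01715642439461557 [ 0.31609065 -0.36137504  0.44951907] [ -0.32775527 208.31511499 140.41482711] [-2.06, -0.18, 7.77, 0.08, -0.04, -0.11] [-3.25, -0.18, 12.22, 0.08, -0.04, -0.11]
brass [800.01526411 345.2868487 ]
black [281.77247795 346.69321228]
balm [512.99035396 334.97373184]
```

View pics/w1.png

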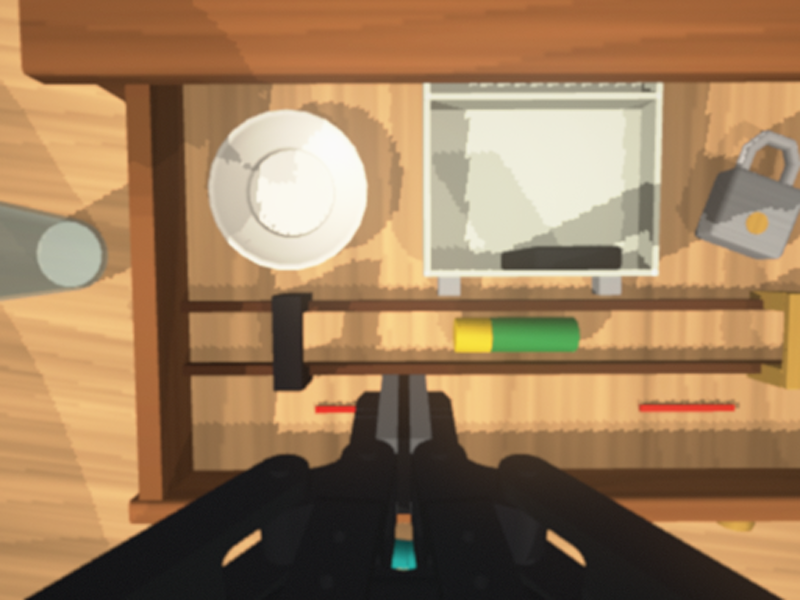

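Wrist view: tube spans (455,335) to (579,335), the groove is centred at row 336, the black bridge is at (288,340) and the brass one at the right edge (790,340). The fingers are to the left of the cap end, so I can go down now.

{"api": "jog_arm", "payload": {"increments": [0,-1,-0.1,4,0,0,0,0,-2,-0.1,8,0,0,0,0,-2.6,-0.1,10.5,0,0,0,0,-3.0,-0.1,12.2,0,0,0,0,-3.0,-0.1,12.2,0,0,0,0,-3.0,-0.1,12.2,0,0,0]}}

```text
clock: 2.8
eef_pos: [523.9, -12.0, 109.8]
tool_rot: [3.14, -0.248, 0.14]
force: [2.2, 2.0, -0.1]
width: 0.2
gripper_force: 0.0
```

```bash
python3 - <<'E'
from h import *
s=ctrl.read_state();print(s["clock"],s["force"],inv(s["eef_pos"]),rel(2,195,14,15),rel(2,52,14,15))
E
```

```text
2.8 [ 2.18169421  1.98253519 -0.13628327] [  6.01799639 208.7424848   19.79216206] [-0.54, 1.37, 0.46, 0.02, 0.79, 0.32] [-0.62, 15.67, 0.47, 0.02, 0.79, 0.32]
```

{"api": "jog_arm", "payload": {"increments": [0,0,0,0,0,0,0,0,0,0,0,0,0,0]}}

```text
clock: 3.0
eef_pos: [524.6, -11.2, 111.4]
tool_rot: [-3.139, -0.251, 0.131]
force: [0.3, 0.3, 0.5]
width: 0.0
gripper_force: 0.0
```

```bash
python3 - <<'E'
from h import *
s=ctrl.read_state();print(s["clock"],s["force"],s["torque"],s["qpos"],s["qd"],inv(s["eef_pos"]),rel(2,195,14,15),rel(2,52,14,15))
E
```

```text
3.0 [0.30898463 0.25478378 0.45820005] [-0.03113611  0.26497689  0.02068196] [-0.22232573  0.59195872  0.30678082  2.21128605 -1.09988371  0.23343324
 -0.36372851] [ 0.00785539 -0.01725028 -0.0064167  -0.00263222 -0.00419933  0.00026071
  0.00313546] [  6.88279169 209.45769237  21.41873259] [-0.65, 1.45, 0.59, -0.1, 0.61, -0.17] [-0.61, 15.75, 0.57, -0.1, 0.61, -0.17]
```

```bash
python3 - <<'E'
from h import *
print(rel(2,209,16,8))
E
```

```text
[-0.61, 0.05, 0.4, -0.11, -6.39, -0.16]
```

{"api": "jog_arm", "payload": {"increments": [0,-0.3,0,0,0,-6.4,0,0,-0.6,0,0.4,0,-6.4,0,0,-0.6,0,0.4,0,-6.4,0,0,-0.6,0,0.4,0,-6.4,0]}}

```text
clock: 3.4
eef_pos: [519.2, -11.3, 105.8]
tool_rot: [-3.139, -0.14, 0.134]
force: [-0.8, -0.5, -0.1]
width: -0.1
gripper_force: 0.0
```

```bash
python3 - <<'E'
from h import *
s=ctrl.read_state();print(s["clock"],s["force"],s["qpos"],inv(s["eef_pos"]),s["tool_rot"],rel(2,195,14,8),rel(2,52,14,8))
E
```

```text
3.4 [-0.79938911 -0.48586462 -0.07737261] [-0.3843185   0.66182598  0.54777111  2.13185313 -0.93176647  0.44487526
 -0.53884356] [  1.49851333 210.0930319   15.78619076] [-3.13895113 -0.14007853  0.13406946] [0.02, 1.51, 0.18, -0.15, -0.03, 0.0] [0.02, 15.81, 0.14, -0.15, -0.03, 0.0]
```

{"api": "jog_arm", "payload": {"increments": [0,0,1,0.1,0,0,0,0,0,1.8,0.1,0,0,0,0,0,2.6,0.1,0,0,0,0,0,3.6,0.1,0,0,0,0,0,4.6,0.1,0,0,0,0,0,5.6,0.1,0,0,0,0,0,6.6,0.1,0,0,0,0,0,7.6,0.1,0,0,0,0,0,8.6,0.1,0,0,0,0,0,9.6,0.1,0,0,0,0,0,10.6,0.1,0,0,0,0,0,11.6,0.1,0,0,0,0,0,12.6,0.1,0,0,0,0,0,13.4,0.1,0,0,0,0,0,14.2,0.1,0,0,0,0,0,14.8,0.1,0,0,0,0,0,15.3,0.1,0,0,0,0,0,15.6,0.1,0,0,0,0,0,15.6,0.1,0,0,0]}}

```text
clock: 5.3
eef_pos: [540.7, -167.0, 104.8]
tool_rot: [-3.141, -0.139, 0.134]
force: [-0.0, -0.5, 0.6]
width: 0.1
gripper_force: 0.0
```

```bash
python3 - <<'E'
from h import *
import cv2
s=ctrl.read_state();print(s["clock"],s["force"],inv(s["eef_pos"]))
P=ctrl.camera_params("wrist");a=cv2.resize(ctrl.get_image("wrist")[:,:,::-1],(800,600),interpolation=cv2.INTER_CUBIC)[100:440]
b=cv2.resize(ctrl.get_image("top")[:,:,::-1][150:212,272:400],(520,252),interpolation=cv2.INTER_CUBIC)
b=cv2.copyMakeBorder(b,0,0,0,280,cv2.BORDER_CONSTANT)
cv2.imwrite("pics/w2.png",np.vstack([a,b]))
for n,X in dict(brass=B(0,0,32),balm=B(3,0,20)).items():print(n,pr(X,P=P)*1.5625-[0,100])
E
```

```text
5.3 [-0.02169818 -0.46208792  0.56642073] [ 2.01621965 52.91457072 14.75964111]
brass [591.80524859 328.92749656]
balm [578.16931363 302.61961552]
```

View pics/w2.png

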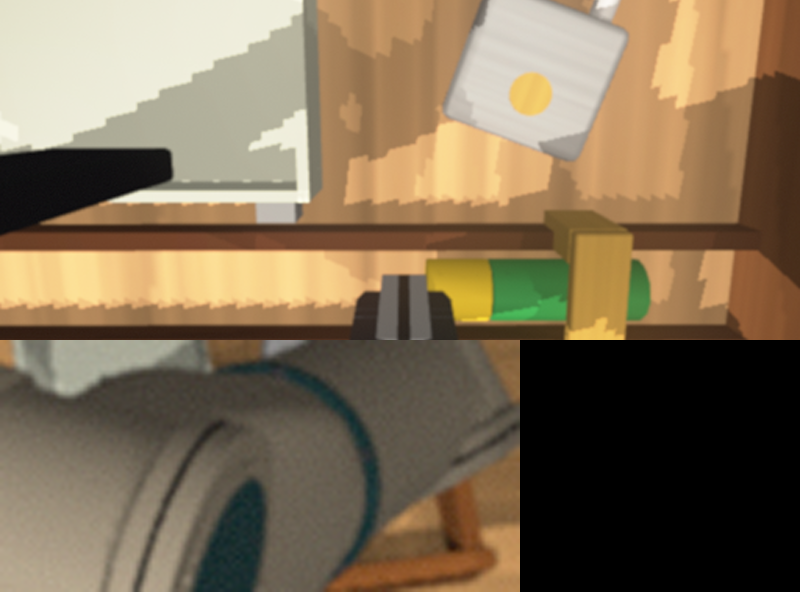

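```bash
python3 - <<'E'
from h import *
P=ctrl.camera_params("wrist")
f=lambda u,v,z:print(u,z,inv(w((u/1.5625-.2,(v+100)/1.5625-.2),90+z,P=P)))
f(567,285,32);f(632,285,32);f(427,290,20);f(650,290,20);f(427,290,10);f(650,290,10);f(300,250,12);f(300,225,12);f(300,328,12)
f(305,203,35.5);f(240,170,92)
E
```

```text
567 32 [13.14003224  8.568498   32.        ]
632 32 [13.15729059 -9.38455293 32.        ]
427 20 [ 7.17481405 46.68716968 20.        ]
650 20 [  7.2405534  -20.51962886  20.        ]
427 10 [ 3.44546659 46.21858255 10.        ]
650 10 [  3.51567009 -25.55202209  10.        ]
300 12 [17.32923816 86.2391791  12.        ]
300 12 [25.37255306 85.95073219 12.        ]
300 12 [-8.73149664 87.17376122 12.        ]
305 35.5 [36.83749097 79.53211605 35.5       ]
240 92 [52.62370012 77.84163564 92.        ]
```

The strap centre is at y ≈ -0.4 and the tube centre at +12.9 mm, so it needs 13 mm more. After that I back off and lift.

{"api": "jog_arm", "payload": {"increments": [0,0,0.5,0,0,0,0,0,0,1.0,0,0,0,0,0,0,1.3,0,0,0,0,0,0,1.35,0,0,0,0,0,0,1.35,0,0,0,0,0,0,1.35,0,0,0,0,0,0,0.7,0,0,0,0,0,0,0.2,-1,0,0,0,0,0,-0.5,-5,0,0,0,0,0,-1,-9,0,-7.9,0,0,0,-1,-11,0,-7.9,0,0,0,-1,-11,0,-7.9,0]}}

```text
clock: 6.6
eef_pos: [526.5, -158.7, 217.2]
tool_rot: [3.14, -0.006, 0.137]
force: [0.1, -0.6, 0.7]
width: 0.1
gripper_force: 0.0
```

```bash
python3 - <<'E'
from h import *
import cv2
s=ctrl.read_state();print(s["clock"],s["force"],inv(s["eef_pos"]),s["tool_rot"])
P=ctrl.camera_params("wrist");a=cv2.resize(ctrl.get_image("wrist")[:,:,::-1],(800,600),interpolation=cv2.INTER_CUBIC)
import pickle;pickle.dump(P,open("w3.pkl","wb"))
cv2.imwrite("pics/w3.png",a);print(rel(44,139,140))
E
```

```text
6.6 [ 0.0991916  -0.60195781  0.67463428] [-10.991557    62.99855962 127.18731358] [ 3.13974175 -0.00640737  0.13691748]
[5.64, -7.52, -1.44, -0.01, -0.24, 0.12]
```

View pics/w3.png

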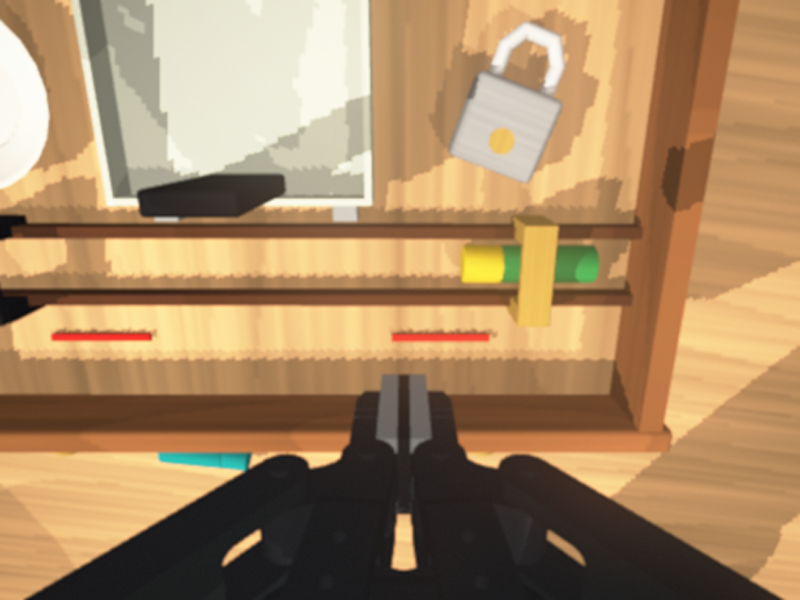

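The tube spans 461–598 under the strap (521–557). The handle's base corners are at (139,216) and (236,216), and its top right front corner is at (285,190). The red strips are at row 337.

```bash
python3 - <<'E'
from h import *
import pickle
P=pickle.load(open("w3.pkl","rb"))
f=lambda u,v,z:print(u,z,inv(w((u/1.5625-.2,v/1.5625-.2),90+z,P=P)).round(1))
f(521,290,32);f(557,290,32);f(461,264,20);f(598,264,20);f(598,264,10)
f(139,216,36);f(236,216,36);f(285,190,92);f(285,177,92);f(240,206,35.5);f(100,337,3);f(440,337,3)
f(372,206,35.5);f(107,206,35.5);f(300,237,12);f(300,303,12)
E
```

```text
521 32 [-4.   5.8 32. ]
557 32 [ -4.  -11.7  32. ]
461 20 [ 5.9 34.1 20. ]
598 20 [  6.1 -34.8  20. ]
598 10 [  3.6 -38.7  10. ]
139 36 [ 32.2 183.7  36. ]
236 36 [ 32.3 139.5  36. ]
285 92 [ 49.9 103.8  92. ]
285 92 [ 54.2 103.5  92. ]
240 35.5 [ 36.7 137.4  35.5]
100 3 [-40.9 233.1   3. ]
440 3 [-40.5  42.3   3. ]
372 35.5 [36.9 77.4 35.5]
107 35.5 [ 36.6 197.8  35.5]
300 12 [ 17.9 115.7  12. ]
300 12 [-17.6 117.8  12. ]
```

```bash
python3 - <<'E'
from h import *
import pickle
P=pickle.load(open("w3.pkl","rb"))
for z in(36,92):
  for x in(39.7,49.7):
    for y in(119.5,155.5): print(x,y,z,(pr(B(x,y,z),P=P)*1.5625).round())
f=lambda u,v,z:print(u,z,inv(w((u/1.5625-.2,v/1.5625-.2),90+z,P=P)).round(1))
f(139,216,92);f(236,216,92)
print(rel(44,137,120))
E
```

```text
39.7 119.5 36 [278. 199.]
39.7 155.5 36 [199. 199.]
49.7 119.5 36 [277. 177.]
49.7 155.5 36 [196. 176.]
39.7 119.5 92 [241. 219.]
39.7 155.5 92 [138. 219.]
49.7 119.5 92 [239. 190.]
49.7 155.5 92 [133. 190.]
139 92 [ 40.9 155.   92. ]
236 92 [ 41.  121.4  92. ]
[5.63, -7.32, 0.56, -0.01, -0.24, 0.12]
```

The model fits the picture: handle centre is x ≈ 45.5, y ≈ 138, and it needs about 78 mm of pull. The balm is centred, so I move over the handle with the gripper open.

{"api": "jog_arm", "payload": {"increments": [7,0,-3,0,0,0,0,7,2,-6,0.3,0,0,0,7,5,-7.4,0.5,0,-0.2,0,7,5.75,-7.4,0.5,0,-0.2,0,7,5.75,-7.4,0.5,0,-0.2,0,7,5.75,-7.4,0.5,0,-0.2,0,7,5.75,-7.4,2.5,0,-0.2,0,7,5.75,-7.4,4.5,0,-0.2,0,7,5.75,-7.4,6.0,0,-0.2,0,7,5.75,-7.4,6.8,0,-0.2,0,7,5.75,-7.4,6.8,0,-0.2,0,7,5.75,-7.4,6.8,0,-0.2,0]}}

```text
clock: 7.85
eef_pos: [571.5, -78.2, 146.3]
tool_rot: [-3.141, 0.002, 0.134]
force: [-0.1, -0.3, -0.5]
width: 69.7
gripper_force: 0.0
```

```bash
python3 - <<'E'
from h import *
s=ctrl.read_state();print(s["clock"],s["width"],s["force"],inv(s["eef_pos"]),s["tool_rot"],rel(45.5,138,58))
E
```

```text
7.85 69.71103961343256 [-0.09743044 -0.34500597 -0.49840316] [ 44.37501013 136.77409498  56.31489297] [-3.14073695e+00  1.82194781e-03  1.33787745e-01] [0.11, -0.12, -0.17, -0.05, 0.1, -0.01]
```

Position is good. Next I close on the handle.

{"api": "jog_arm", "payload": {"increments": [7,0.1,-0.1,0,0,0,0,2,0.1,-0.1,0,0,0,0,2,0.1,-0.1,0,0,0,0,2,0.1,-0.1,0,0,0,0,2,0.1,-0.1,0,0,0,0,2,0.1,-0.1,0,0,0,0,2,0.1,-0.1,0,0,0,0,2,0.1,-0.1,0,0,0,0]}}

```text
clock: 8.65
eef_pos: [572.6, -77.3, 146.6]
tool_rot: [-3.141, 0.001, 0.134]
force: [-1.2, -0.5, 6.5]
width: 35.2
gripper_force: 60.4
```

{"api": "jog_arm", "payload": {"increments": [2,-0.4,0,0,0,0,0,2,-1,0,0,0,0,0,2,-1.7,0,0,0,0,0,2,-2.4,0,0,0,0,0,2,-3.1,0,0,0,0,0,2,-3.8,0,0,0,0,0,2,-4.5,0,0,0,0,0,2,-5.2,0,0,0,0,0,2,-5.9,0,0,0,0,0,2,-6.6,0,0,0,0,0,2,-7.1,0,0,0,0,0,2,-7.5,0,0,0,0,0,2,-7.7,0,0,0,0,0,2,-7.7,0,0,0,0,0,2,-7.7,0,0,0,0,0,2,-7.7,0,0,0,0,0]}}

```text
clock: 10.25
eef_pos: [497.0, -87.6, 146.5]
tool_rot: [3.141, -0.0, 0.134]
force: [5.8, -2.5, 4.8]
width: 35.1
gripper_force: 60.2
```

```bash
python3 - <<'E'
from h import *
import cv2,pickle
s=ctrl.read_state();print(s["clock"],s["width"],s["gripper_force"],s["force"],inv(s["eef_pos"]))
P=ctrl.camera_params("wrist");a=cv2.resize(ctrl.get_image("wrist")[:,:,::-1],(800,600),interpolation=cv2.INTER_CUBIC)
pickle.dump(P,open("w4.pkl","wb"));cv2.imwrite("pics/w4.png",a)
b=cv2.resize(ctrl.get_image("top")[:,:,::-1][120:232,208:400],None,fx=4.1666,fy=4.1666,interpolation=cv2.INTER_CUBIC);cv2.imwrite("pics/t4.png",b)
E
```

```text
10.25 35.13354166071295 60.242929458618164 [ 5.78306558 -2.50962341  4.8208214 ] [-30.72036208 137.45419564  56.50581463]
```

View pics/w4.png

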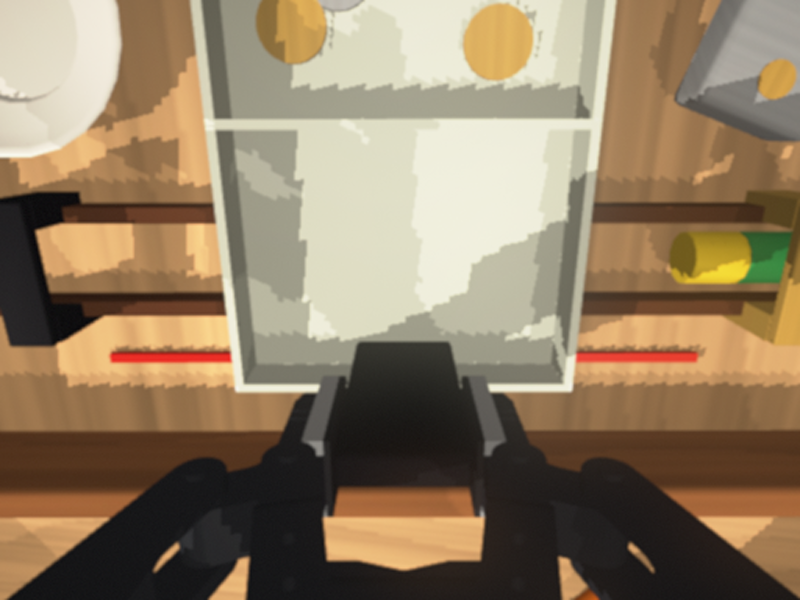

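View pics/t4.png

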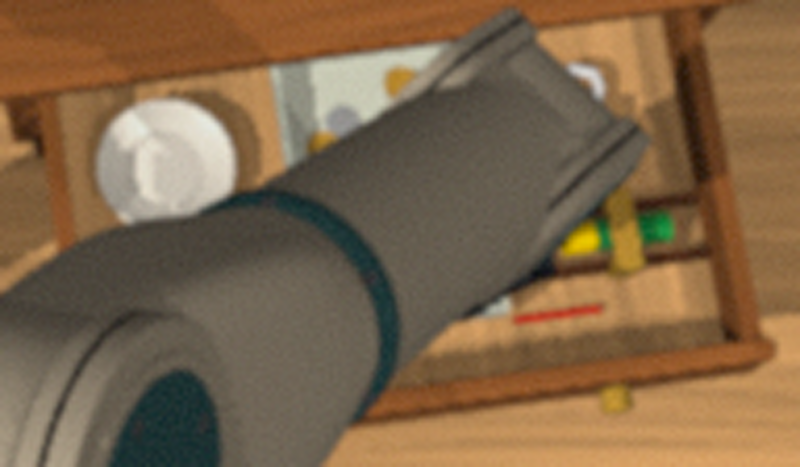

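The slide is out and held. Its front rim edge is at row 391 (columns 236–572), the red strips are at row 357, and the tube is under brass with its cap end at (672,258).

```bash
python3 - <<'E'
from h import *
import pickle
P=pickle.load(open("w4.pkl","rb"))
f=lambda u,v,z:print(u,z,inv(w((u/1.5625-.2,v/1.5625-.2),90+z,P=P)).round(1))
f(236,391,35.5);f(572,391,35.5);f(170,357,3);f(640,357,3);f(680,258,10);f(200,212,12);f(200,304,12)
print(ctrl.read_state()["qd"].round(3))
E
```

```text
236 35.5 [-39.1 197.4  35.5]
572 35.5 [-39.1  77.3  35.5]
170 3 [-40.8 235.3   3. ]
640 3 [-40.9  38.4   3. ]
680 10 [ 3.4 32.7 10. ]
200 12 [ 21.2 211.6  12. ]
200 12 [-14.2 216.1  12. ]
[-0.    -0.001 -0.    -0.001  0.001  0.003  0.001]
```

{"api": "jog_arm", "payload": {"increments": [2,-0.1,0,0,0,0,0,2,-0.15,0,0,0,0,0,2,-0.15,0,0,0,0,0,2,-0.15,0,0,0,0,0,2,-0.15,0,0,0,0,0,2,-0.15,0,0,0,0,0]}}

```text
clock: 10.95
eef_pos: [495.6, -87.8, 146.5]
tool_rot: [3.141, -0.001, 0.134]
force: [5.9, -2.0, 4.6]
width: 35.1
gripper_force: 60.2
```

```bash
python3 - <<'E'
from h import *
s=ctrl.read_state();print(s["clock"],s["gripper_force"],inv(s["eef_pos"]))
print(ctrl.finish_job())
E
```

```text
10.95 60.23391544818878 [-32.09860286 137.44018212  56.52096248]
the job is handed in; nothing more can be done
None
```

I handed the job in with the lip balm centred under the brass bridge and the slide held within about 1 mm of the red mark by my own measurements; no verdict came back, and I saw no sign of the bystanders moving, though the arm hid part of the last pictures.

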